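# Hang the matching marking template on its two-post stand

## Task

Put away the marking template that fits the stand: of the two dark metal templates lying on the worktop, take the one whose two round holes are as far apart as the stand's two posts, and hang it on the posts, one post through each hole, so that it lies flat on the stand's base. Lower it all the way before letting go, do not drop it, and leave the other template where it lies.

Things in the scene. Friction and masses are not known exactly. Their poses are not given: they have to be found in the camera images.
- long_template: the template that fits: dark metal plate 170 mm long (its y), 90 wide (x), 6 thick, up to 0.35 kg. Two 30 mm round holes at y = +55 and -55 (x = 0); a 10 x 130 slot along each long edge. Black handle in the middle: 14 thick (x), 36 long (y), top 44 above the plate's underside, foot 26 x 40 up to 10 above it. Origin: centre of the underside, z up. Same either way round.
- short_template: the other template, to be left alone: same plate width, thickness and handle, but 126 mm long with its two 30 mm holes only 72 mm apart, so it does not fit the posts. Origin: centre of its underside, y along its length, z up.
- stand: fixed stand: grey base block 190 mm long (its y), 90 wide (x), 18 high. Two upright steel posts, 10 mm diameter, round-tipped, at y = +55 and -55 (x = 0), rise 40 above the base's top, to 58 above the worktop. Origin: centre of the underside, z up. A template hung on it has its underside 18 above this origin and 10 mm of play round each post.

How it is judged:
At the end, for the whole second after the job is handed in: The long template lies flat (within 3 degrees) on the stand's base, its underside within 4 mm of the base's top, centred within 14 mm and 14 degrees of the stand, with a post through each hole; it is at rest, and the short template is within 30 mm of where it lay (horizontal distance between long_template and stand below 0.014 m and angle between the y axis of long_template and the y axis of stand, either way round below 0.25 rad and z of long_template in the frame of stand between 0.014 and 0.022 m and angle between long_template's own z axis and vertical below 0.06 rad and linear speed of long_template below 0.02 m/s and distance of short_template from where it was at the start of the episode below 0.03 m); the robot touches nothing.
It fails at once if the long template was dropped (falling freely at over 0.6 m/s, as from about 20 mm) (contact force between the fingers and long_template below 0.05 N and linear speed of long_template above 0.6 m/s).
It fails at once if the short template was moved by over 30 mm (distance of short_template from where it was at the start of the episode above 0.03 m).
It also fails if it takes over 38 s, if anything falls off the work surface, if the arm or the gripper's body presses on something with over 40 N, if the wrist force passes 120 N, or if a joint passes its speed limit or range.

## Robot

A 6-joint arm with a two-finger parallel gripper is mounted at the origin on a cart in front of the work surface, level with it; the furniture and walls round the work are solid. World frame = base frame: x ahead of the robot, y to its left, z up, the work surface at z = 0. Lengths are in m, angles in rad, forces in N, time in s.
With the tool pointing down it reaches from about 0.25 to 0.775 m from the base axis. Payload 4 kg.
Tool frame: the origin (TCP) lies midway between the tips of the shut fingers; the grasp point (between the pads) lies 19 mm behind it; z points along the fingers, x is the direction in which the jaws open and shut, and the axes are right-handed (so a half turn about z gives the same grasp; the last joint's range is limited). The gripper opens to 94 mm and grips with 3 to 60 N. Pads are 16 mm wide; open, the fingers measure 119 mm over their backs; the gripper's body (75 mm by 177 mm) begins 78 mm behind the grasp point.
Start: joints at [1.185, 0.087, 1.371, -0, 1.684, -0.103], TCP at [0.153, 0.528, 0.206] pointing down, gripper open.
Joint ranges: [-3.1, 3.1], [-0.76, 2.03], [0.27, 2.55], [-1.08, 4.22], [0.17, 2.65], [-2.57, 2.57]. Speed limits (rad/s): [2.79, 2.79, 3.14, 3.14, 3.14, 3.14].

## Interface

Orientations are given as [roll, pitch, yaw] about the fixed x, y, z axes, in that order (R = Rz(yaw) Ry(pitch) Rx(roll)).
In Python, from bench import * gives the robot as it stands.
- The arm moves only by the tool send_rows, never from a script. Its argument "rows" is one flat list of numbers, 7 for each row, row after row: the shift along the world's x, y, z in mm, then the turn, a rotation vector about the world's x, y, z in degrees, then the opening, from 0 (shut) to 1 (fully open). A call has exactly 8 rows; each row shifts and turns the commanded pose from where the row before left it; what a row does not reach is not made up. A row lasts 1/8 s, in which the tool goes at most 62.5 mm and 10.7 degrees, less where a joint would pass 70% of its speed; a pose out of reach is approached as far as the arm can. A call is refused whole if a number of a shift passes 62.5 or a number of a turn 10.7, either way. A call with a gripper value outside its range is refused whole. The fingers move at their own pace and stop on an object; the grip force is fixed at half the most. Time passes only in rows, so rows that do not move let the fingers close, or fill a call up. It gives the time, the measured TCP pose, the force and the opening at its end, in the units of the state.
- get_obs(): the state, without advancing time (a new reading comes with each control period).
- snapshot(name): name is "side" or "top"; returns a dict with "color" (420x560x3 uint8, red, green, blue), "intrinsics" (3x3 intrinsics, pixels), "rvec" (rotation vector, rad) and "tvec" (3), from world to camera coordinates, as OpenCV has them. Camera axes: x right, y down, z forward; pixel columns grow to the right and rows downward; lengths in m; the calibration is good to about 2 mm. A picture is of the moment at which its call begins. There is no depth.
- close_job(): hands the job in, once; it reports no verdict.
The state is a dict: "time": time; "joint_positions": joint angles; "qvel": joint speeds; "joint_torque": joint torques, N m; "tool_pos": TCP position; "ee_rot": TCP orientation; "wrist_force": force on the tool from outside, world axes, zero at the start; "wrist_torque": the same for the moment, N m; "width": finger opening in m.
Only numpy, scipy, OpenCV 4.12 (cv2) and the standard library are available. Lean on these libraries where they do the work, as an engineer would, in place of code of your own. Each camera call takes 0.05 s, during which the arm holds its last target.

## Working session

There is one attempt and no reset: what is moved stays moved. The work goes in short steps, Python scripts to look and compute and a tool call to move; the robot and the scene stay as the last step left them, time stands still between calls to the robot, and variables do not carry over. Pictures are saved under pics/ and viewed, and the job is handed in when it is done.

Besides the shell and the picture viewer there is one more tool, called after "Emit:" by a JSON object that holds its "op" and its "data", one argument or row to a line. send_rows: Moves the arm, as the interface text tells. Its arguments: {"type":"object","properties":{"rows":{"type":"array","items":{"type":"number"}}},"required":["rows"]}

```bash
mkdir -p pics; python3 - <<'E'
from bench import *
import cv2
for n in ("top","side"):
    s=snapshot(n); cv2.imwrite(f"pics/{n}0.png",s["color"][:,:,::-1]); print(n,s["intrinsics"],s["rvec"],s["tvec"])
o=get_obs(); print(o)
E
```

```text
top [[420.80270128   0.         280.34968717]
 [  0.         420.80270128 200.7821258 ]
 [  0.           0.           1.        ]] [ 2.13871299 -2.18033443  0.08804181] [0.01326211 0.53018951 0.93332231]
side [[399.3946762    0.         266.53129417]
 [  0.         399.3946762  208.27989112]
 [  0.           0.           1.        ]] [ 0.0221638   2.70766827 -1.58458221] [0.5184726  0.03256316 1.06757595]
{'time': 0.1, 'joint_positions': array([ 1.18488162e+00,  8.78724728e-02,  1.37210849e+00, -1.38453270e-05,
        1.68360624e+00, -1.03126622e-01]), 'qvel': array([ 9.25881013e-05, -2.64152510e-03, -4.11757150e-03,  2.09229646e-04,
       -6.90976757e-04,  9.91316724e-04]), 'joint_torque': array([ 2.64811475e-03, -3.41252911e+01, -3.03301549e+01,  7.19695073e-02,
        3.04151117e-02, -8.96721349e-05]), 'tool_pos': array([0.15330175, 0.52767993, 0.20442322]), 'ee_rot': array([-3.14140101e+00,  1.98537305e-03,  1.28800689e+00]), 'wrist_force': array([ 0.01069611, -0.02725354,  0.19529473]), 'wrist_torque': array([-0.04560741, -0.01078797, -0.0111772 ]), 'width': 0.09392177921165254}
```

View pics/top0.png

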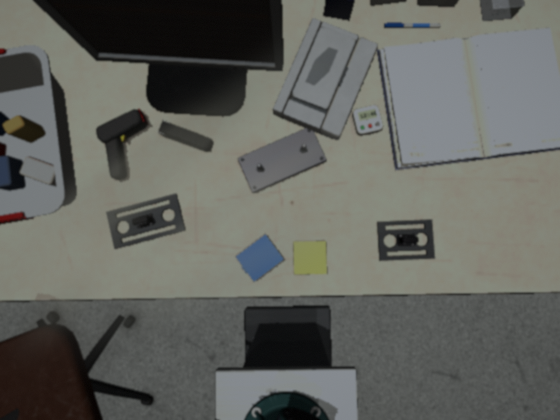

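View pics/side0.png

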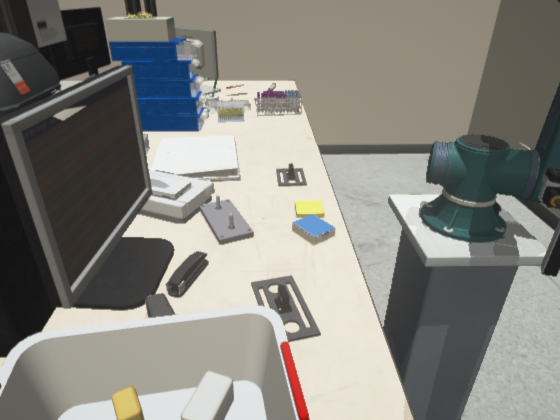

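```bash
cat > h.py <<'E'
import numpy as np, cv2
def cam(s):
    K=np.array(s["intrinsics"]);R=cv2.Rodrigues(np.array(s["rvec"],float))[0];t=np.array(s["tvec"],float).ravel();return K,R,t
def ray(s,u,v,z):
    K,R,t=cam(s);c=-R.T@t;d=R.T@np.linalg.solve(K,[u,v,1.]);return c+d*(z-c[2])/d[2]
def proj(s,P):
    K,R,t=cam(s);return cv2.projectPoints(np.atleast_2d(np.array(P,float)),cv2.Rodrigues(R)[0],t,K,None)[0][:,0]
def crop(s,u0,v0,u1,v1,k,name):
    cv2.imwrite(name,cv2.resize(s["color"][v0:v1,u0:u1,::-1],None,fx=k,fy=k,interpolation=cv2.INTER_CUBIC))
E
python3 - <<'E'
from bench import *
from h import *
s=snapshot("top");q=snapshot("side")
for x in(s,q):
    K,R,t=cam(x);print("cam",-R.T@t)
    print(proj(x,[[0.153,.528,.206],[0,0,0],[.3,.3,0]]))
crop(s,95,185,195,255,8,"pics/a.png");crop(s,230,120,335,198,7,"pics/b.png")
crop(q,190,180,260,250,8,"pics/c.png");crop(q,240,265,330,345,7,"pics/d.png")
E
```

```text
cam [ 0.43270718 -0.01538117  0.98229082]
[[-10.74845721 406.03765215]
 [286.32911396 439.82621079]
 [153.58537057 304.01815845]]
cam [0.52963207 0.90729681 0.55307774]
[[561.17437253 297.75031772]
 [460.4989408  220.46221305]
 [377.3790014  299.06765759]]
```

View pics/a.png

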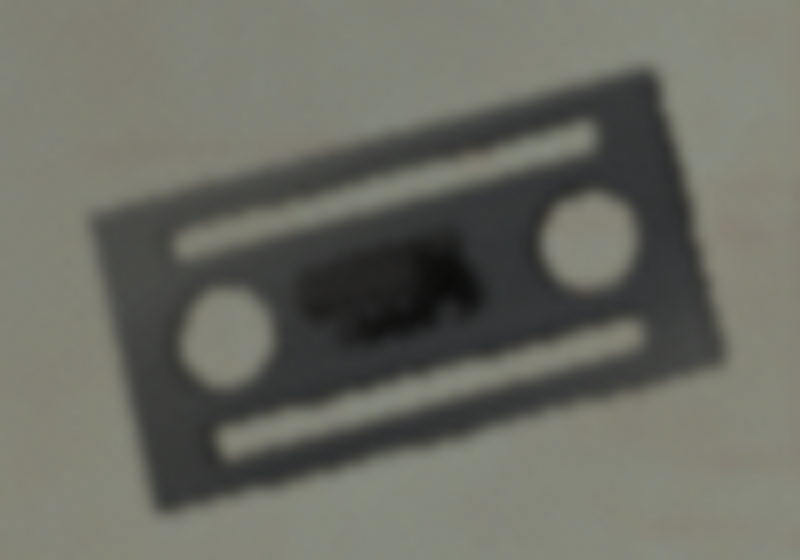

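View pics/b.png

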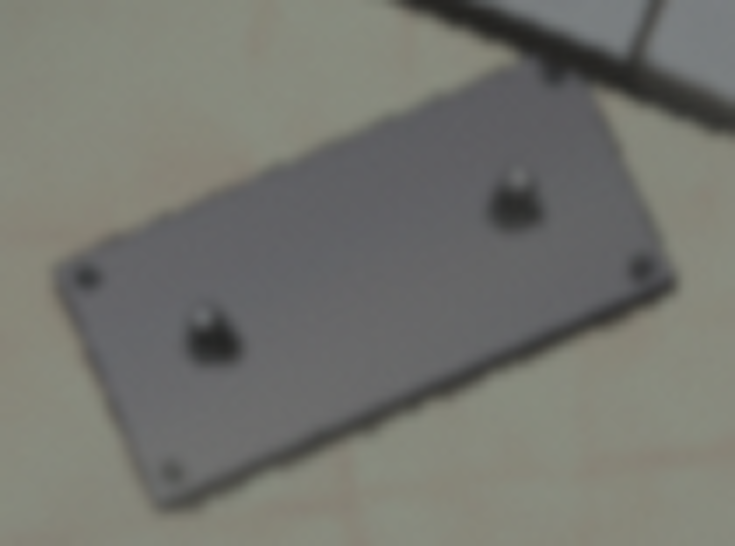

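View pics/c.png

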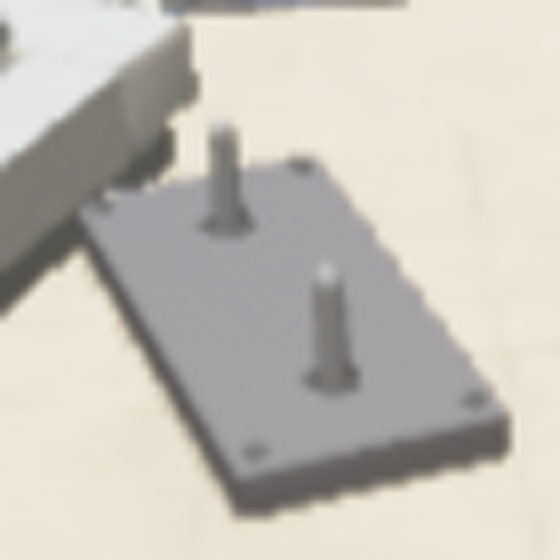

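View pics/d.png

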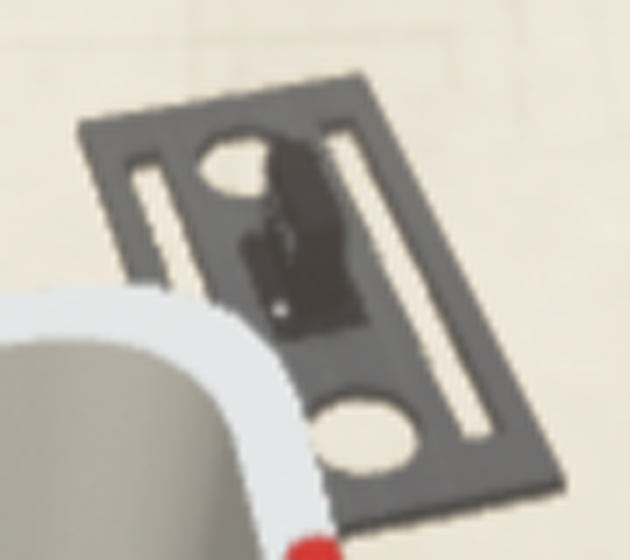

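```bash
cat > m.py <<'E'
from bench import *
from h import *
from scipy.optimize import least_squares
s=snapshot("top");q=snapshot("side")
f=lambda u,v,u0,v0,k:((u+.5)/k-.5+u0,(v+.5)/k-.5+v0)
A=lambda u,v:f(u,v,95,185,8);B=lambda u,v:f(u,v,230,120,7);C=lambda u,v:f(u,v,190,180,8);D=lambda u,v:f(u,v,240,265,7)
def fit(obs,x0):
    def r(p,full=False):
        c,n=np.cos(p[2]),np.sin(p[2]);o=[]
        for cm,uv,L in obs:
            P=[p[0]+c*L[0]-n*L[1],p[1]+n*L[0]+c*L[1],L[2]]
            o.append(proj(cm,P)[0]-uv)
        return np.array(o) if full else np.ravel(o)
    z=least_squares(r,x0,loss='soft_l1');print(z.x,np.degrees(z.x[2]));print(r(z.x,True).round(1).tolist());return z.x
# template: image-left = +y. 
T=[(s,A(93,215),(.045,.085,.006)),(s,A(160,512),(-.045,.085,.006)),(s,A(724,362),(-.045,-.085,.006)),(s,A(652,68),(.045,-.085,.006)),
(s,A(227,338),(0,.055,.003)),(s,A(589,240),(0,-.055,.003)),
(q,D(80,122),(.045,-.085,.006)),(q,D(360,74),(-.045,-.085,.006)),(q,D(566,488),(-.045,.085,.006)),(q,D(362,434),(0,.055,.003))]
print("templ");fit(T[:6],[.4,.3,.2]);fit(T,[.4,.3,.2])
S=[(s,B(207,316),(0,.055,.057)),(s,B(516,178),(0,-.055,.057)),(s,B(58,270),(.045,.095,.018)),(s,B(672,278),(-.045,-.095,.018)),(s,B(158,502),(-.045,.095,.018)),
(q,C(223,125),(0,-.055,.057)),(q,C(327,266),(0,.055,.057)),(q,C(228,228),(0,-.055,.018)),(q,C(331,380),(0,.055,.018)),(q,C(510,418),(-.045,.095,.018)),(q,C(237,478),(.045,.095,.018)),(q,C(320,158),(-.045,-.095,.018))]
print("stand");fit(S[:5],[.5,.0,.3]);fit(S,[.5,.0,.3]);fit(S[5:],[.5,.0,.3])
E
python3 m.py
```

```text
templ
[0.49232237 0.31982352 0.24153176] 13.838750370776415
[[-0.2, 0.0], [-0.3, 0.2], [-0.0, 0.1], [0.0, -0.3], [0.1, -0.1], [0.3, 0.1]]
[0.49191577 0.32039581 0.24075747] 13.794386830074579
[[-0.4, 0.2], [-0.5, 0.3], [-0.3, 0.3], [-0.2, -0.1], [-0.1, 0.1], [0.1, 0.3], [-0.5, -0.4], [0.2, -0.5], [-0.4, -1.6], [-0.3, 0.1]]
stand
[ 0.63055827 -0.0015363   0.40147473] 23.002807564240538
[[-0.3, 0.1], [0.4, -0.2], [-1.3, -0.6], [1.3, -0.2], [-0.1, 1.1]]
[ 0.62997654 -0.00114587  0.39673364] 22.73116339323662
[[-0.6, 0.2], [0.3, 0.2], [-1.4, -0.6], [1.1, 0.3], [-0.4, 1.3], [-0.4, -0.2], [-0.1, 0.8], [-0.1, -0.5], [0.2, -0.1], [0.2, -0.9], [-0.4, -0.2], [-0.8, -1.1]]
[6.29234651e-01 3.72499902e-04 3.88175066e-01] 22.240792975159472
[[-0.0, -0.0], [-0.0, 1.2], [0.2, -0.3], [0.2, 0.3], [0.3, -0.4], [-0.5, 0.1], [-0.3, -0.8]]
```

```bash
python3 - <<'E'
from bench import *
from h import *
s=snapshot("top");q=snapshot("side")
def tri(a,b):
    P=[np.c_[cam(c)[1],cam(c)[2]] for c in(s,q)];P=[cam(c)[0]@p for c,p in zip((s,q),P)]
    X=cv2.triangulatePoints(P[0],P[1],np.array(a,float),np.array(b,float))[:,0];X=X[:3]/X[3]
    print(X.round(3),proj(s,X).round(),proj(q,X).round())
tri((283,68),(151,193)); tri((70,205),(280,320)); tri((275,108),(172,215)); tri((340,136),(180,216)); tri((378,45),(213,187))
E
```

```text
[ 0.817 -0.01   0.087] [[283.  69.]] [[150. 193.]]
[0.514 0.451 0.098] [[ 70. 209.]] [[273. 319.]]
[0.755 0.012 0.03 ] [[275. 105.]] [[175. 216.]]
[ 0.742 -0.148 -0.072] [[339. 121.]] [[193. 218.]]
[ 0.788 -0.222  0.05 ] [[377.  85.]] [[178. 172.]]
```

Emit:
{"op": "send_rows", "data": {
  "rows": [42,-26,0,0,0,-7.5,0.6,42,-26,0,0,0,-7.5,0.6,42,-26,0,0,0,-7.5,0.6,42,-26,0,0,0,-7.5,0.6,42,-26,0,0,0,-7.5,0.6,42,-26,0,0,0,-7.5,0.6,42,-26,0,0,0,-7.5,0.6,42,-26,0,0,0,-7.5,0.6]
}}

```text
time: 1.4
tool_pos: [0.4908, 0.3192, 0.2056]
ee_rot: [-3.141, -0.0, 0.236]
wrist_force: [0.5, 1.0, 0.6]
width: 0.0563
```

Emit:
{"op": "send_rows", "data": {
  "rows": [1,1,-40,0,0,0.3,0.6,0,0,-40,0,0,0,0.6,0,0,-40,0,0,0,0.6,0,0,-25,0,0,0,0.6,0,0,-15,0,0,0,0.6,0,0,0,0,0,0,0.6,0,0,0,0,0,0,0.6,0,0,0,0,0,0,0.6]
}}

```text
time: 2.4
tool_pos: [0.4915, 0.3217, 0.0472]
ee_rot: [-3.141, -0.003, 0.246]
wrist_force: [-0.3, 0.0, -0.4]
width: 0.0561
```

```bash
python3 - <<'E'
from bench import *
from h import *
s=snapshot("top");q=snapshot("side")
cv2.imwrite("pics/q1.png",np.hstack([cv2.resize(x["color"][v0:v0+140,u0:u0+140,::-1],None,fx=2.8,fy=2.8,interpolation=2) for x,u0,v0 in((s,75,130),(q,220,220))]))
E
```

```text
(no output)
```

View pics/q1.png

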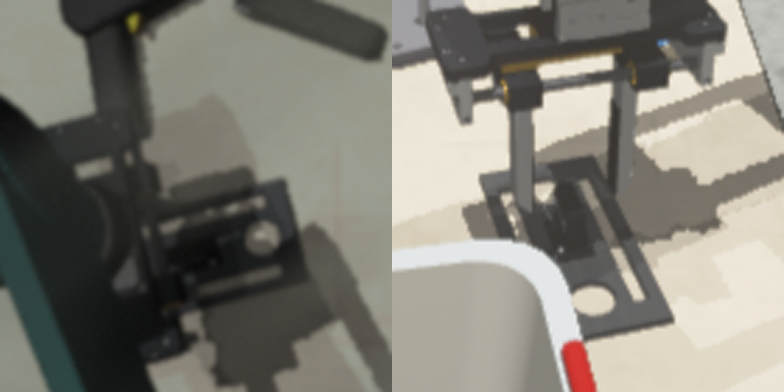

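The fingers stand on either side of the handle (side view, about 555,200 in the crop). I lower and close.

Emit:
{"op": "send_rows", "data": {
  "rows": [0,-1,-15,0,0,0,0.6,0,0,-16,0,0,0,0.6,0,0,0,0,0,0,0.6,0,0,0,0,0,0,0.6,0,0,0,0,0,0,0,0,0,0,0,0,0,0,0,0,0,0,0,0,0,0,0,0,0,0,0,0]
}}

```text
time: 3.5
tool_pos: [0.4906, 0.3202, 0.0147]
ee_rot: [-3.142, -0.0, 0.246]
wrist_force: [-0.4, 0.2, 0.0]
width: 0.0199
```

Emit:
{"op": "send_rows", "data": {
  "rows": [0,0,0,0,0,0,0,0,0,0,0,0,0,0,0,0,0,0,0,0,0,0,0,10,0,0,0,0,0,0,20,0,0,0,0,0,0,30,0,0,0,0,0,0,30,0,0,0,0,0,0,20,0,0,0,0]
}}

```text
time: 4.5
tool_pos: [0.4907, 0.3203, 0.1266]
ee_rot: [-3.141, -0.002, 0.246]
wrist_force: [-0.2, 0.4, -1.6]
width: 0.0139
```

Emit:
{"op": "send_rows", "data": {
  "rows": [17,-40,0,0,0,1.1,0,17,-40,0,0,0,1.1,0,17,-40,0,0,0,1.1,0,18,-40,0,0,0,1.1,0,18,-40,0,0,0,1.1,0,18,-40,0,0,0,1.1,0,17,-40,0,0,0,1.1,0,17,-40,0,0,0,1.1,0]
}}

```text
time: 5.5
tool_pos: [0.6295, -0.0011, 0.1246]
ee_rot: [-3.141, 0.0, 0.4]
wrist_force: [-0.2, 0.6, -1.8]
width: 0.0139
```

Emit:
{"op": "send_rows", "data": {
  "rows": [0,0,0,0,0,0,0,0,0,0,0,0,0,0,0,0,0,0,0,0,0,0,0,0,0,0,0,0,0,0,0,0,0,0,0,0,0,0,0,0,0,0,0,0,0,0,0,0,0,0,0,0,0,0,0,0]
}}

```text
time: 6.5
tool_pos: [0.6295, 0.0001, 0.1245]
ee_rot: [-3.142, -0.0, 0.4]
wrist_force: [0.6, 0.6, -1.6]
width: 0.0136
```

```bash
python3 - <<'E'
from bench import *
from h import *
s=snapshot("top");q=snapshot("side")
crop(s,210,80,350,200,5,"pics/t2.png");crop(q,160,130,290,250,6,"pics/s2.png")
o=get_obs();print(o["tool_pos"],o["ee_rot"],o["wrist_torque"],o["wrist_force"])
E
```

```text
[6.29486575e-01 8.67063542e-05 1.24489313e-01] [ 3.14158863e+00 -6.87147944e-05  3.99495934e-01] [-0.01014161  0.00462576  0.00416966] [ 0.50059802  0.54582988 -2.29651267]
```

View pics/t2.png

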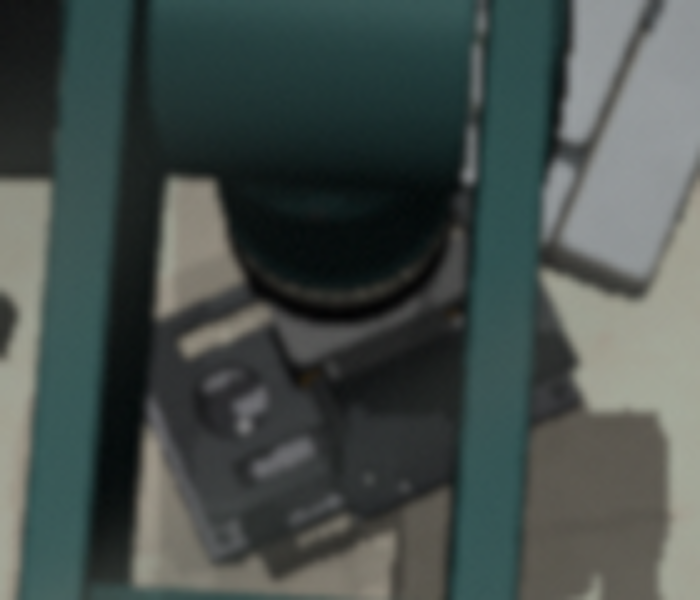

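View pics/s2.png

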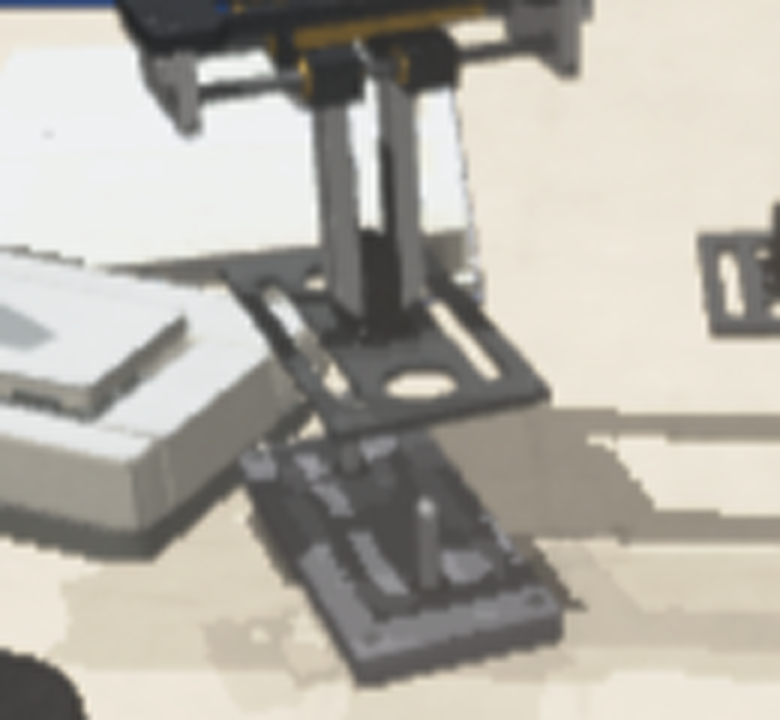

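```bash
python3 - <<'E'
from bench import *
from h import *
from scipy.optimize import least_squares
s=snapshot("top");q=snapshot("side")
f=lambda u,v,u0,v0,k:((u+.5)/k-.5+u0,(v+.5)/k-.5+v0)
C=lambda u,v:f(u,v,160,130,6);B=lambda u,v:f(u,v,210,80,5)
O=[(q,C(548,385),(-.045,.085,.006)),(q,C(335,428),(.045,.085,.006)),(q,C(222,272),(.045,-.085,.006)),(q,C(420,384),(0,.055,.003)),(s,B(230,402),(0,.055,.003))]
def r(p):
    R=cv2.Rodrigues(np.array([0,0,p[3]]))[0]@cv2.Rodrigues(np.array([p[4],0,0]))[0]
    return np.ravel([proj(c,R@np.array(L)+p[:3])[0]-uv for c,uv,L in O])
z=least_squares(r,[.63,0,.11,.4,0]);print(z.x.round(4),np.degrees(z.x[3:]),r(z.x).reshape(-1,2).round(1).tolist())
z=np.array([.6295,0,.1098,.4,0]);print(r(z).reshape(-1,2).round(1).tolist())
E
```

```text
[0.6289 0.0009 0.1094 0.3905 0.0327] [22.37262884  1.87610469] [[0.5, 0.0], [-0.5, 0.0], [-0.1, 0.0], [-0.1, -0.1], [0.1, 0.2]]
[[0.5, 0.7], [-0.2, 0.8], [-0.7, -1.1], [-0.1, 0.2], [0.6, 0.3]]
```

Emit:
{"op": "send_rows", "data": {
  "rows": [1,-2,-10,0,0,0,0,0,0,-10,0,0,0,0,0,0,-10,0,0,0,0,0,0,-10,0,0,0,0,0,0,-10,0,0,0,0,0,0,-10,0,0,0,0,0,0,-8,0,0,0,0,0,0,0,0,0,0,0]
}}

```text
time: 7.7
tool_pos: [0.6304, -0.0013, 0.0561]
ee_rot: [-3.141, -0.0, 0.4]
wrist_force: [-1.3, 1.4, 0.4]
width: 0.014
```

```bash
python3 - <<'E'
from bench import *
from h import *
q=snapshot("side");s=snapshot("top")
crop(q,160,130,290,250,6,"pics/s3.png");crop(s,210,80,350,200,5,"pics/t3.png")
E
```

```text
(no output)
```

View pics/s3.png

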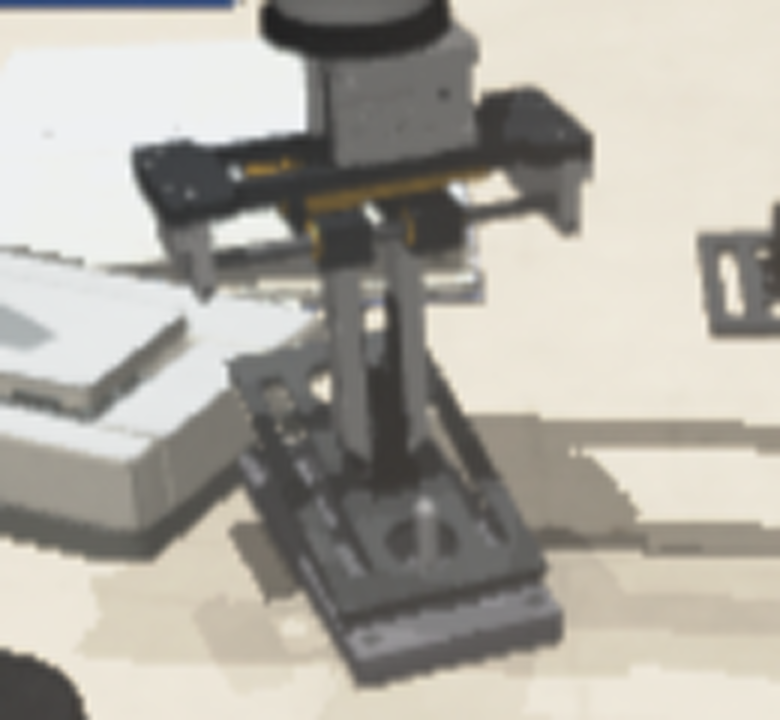

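View pics/t3.png

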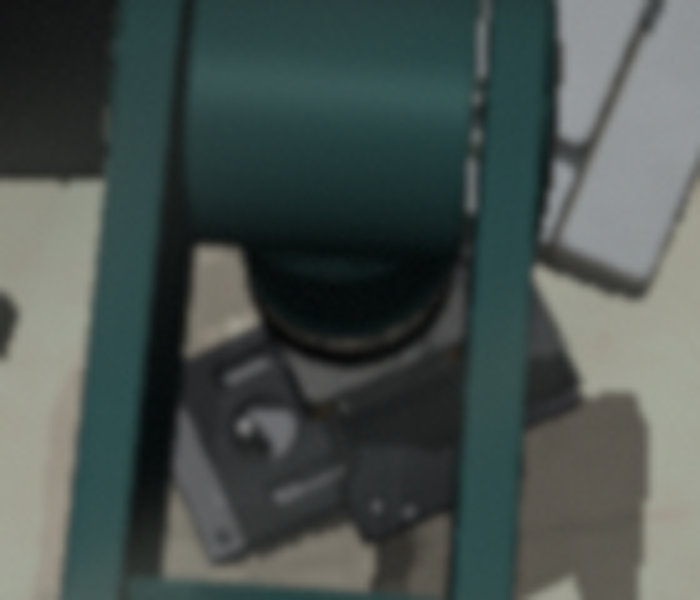

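```bash
cat > fit3.py <<'E'
from bench import *
from h import *
from scipy.optimize import least_squares
f=lambda u,v,u0,v0,k:((u+.5)/k-.5+u0,(v+.5)/k-.5+v0)
C=lambda u,v:f(u,v,160,130,6);B=lambda u,v:f(u,v,210,80,5)
def fit(O,x0):
    def r(p):
        R=cv2.Rodrigues(np.array([0,0,p[3]]))[0]@cv2.Rodrigues(np.array([p[4],0,0]))[0]
        return np.ravel([proj(c,R@np.array(L)+p[:3])[0]-uv for c,uv,L in O])
    z=least_squares(r,x0);print(z.x.round(4),np.degrees(z.x[3:]),r(z.x).reshape(-1,2).round(1).tolist())
    z=np.array(x0);print(r(z).reshape(-1,2).round(1).tolist())
E
python3 - <<'E'
from fit3 import *
s=snapshot("top");q=snapshot("side")
O=[(q,C(545,571),(-.045,.085,.006)),(q,C(338,610),(.045,.085,.006)),(q,C(232,362),(.045,-.085,.006)),(q,C(420,538),(0,.055,.003)),(s,B(264,427),(0,.055,.003))]
fit(O,[.6304,-.0013,.0414,.4,0])
print((proj(q,[[.6304+.055*.39,-.0013-.055*.92,.058]])-[160,130])*6)
for n in range(2):print(get_obs()["wrist_force"],get_obs()["wrist_torque"])
E
```

```text
[ 0.6318 -0.0083  0.0415  0.368  -0.2102] [ 21.08504164 -12.04296266] [[0.0, -0.9], [-0.3, -0.1], [0.0, -0.2], [-0.0, 1.2], [0.0, 0.3]]
[[1.3, -6.0], [0.8, -4.6], [-0.4, 6.6], [0.9, -1.3], [-3.3, 0.8]]
[[340.57362677 387.6646097 ]]
[-0.84027651  0.21467807  0.15494005] [0.16331775 0.1332828  0.08006924]
[-0.84027651  0.21467807  0.15494005] [0.16331775 0.1332828  0.08006924]
```

```bash
python3 - <<'E'
from bench import *
from h import *
s=snapshot("top");q=snapshot("side")
def tri(a,b):
    P=[cam(c)[0]@np.c_[cam(c)[1],cam(c)[2]] for c in(s,q)]
    X=cv2.triangulatePoints(P[0],P[1],np.array(a,float),np.array(b,float))[:,0];X=X[:3]/X[3]
    print(X.round(3),proj(s,X).round(),proj(q,X).round())
tri((276,97),(182.5,206.7));tri((277,108),(185,222));tri((338,134),(214,184));tri((335,136),(214,192))
for z in(.0,.02,.03,.04,.05):print(z,ray(q,182.5,206.7,z).round(3),ray(s,276,100,z).round(3),ray(q,214,184,z).round(3),ray(s,338,134,z).round(3))
c,n=np.cos(.397),np.sin(.397)
print([(.63+c*a-n*b,-.001+n*a+c*b) for a,b in((.045,-.085),(.045,-.095),(.045,0))])
import cv2
crop(s,265,60,385,150,6,"pics/ph.png")
a=cv2.imread("pics/top0.png")[10:150,260:390];cv2.imwrite("pics/ph.png",cv2.resize(a,None,fx=4.2,fy=4.2,interpolation=2))
a=cv2.imread("pics/side0.png")[150:260,130:270];cv2.imwrite("pics/ph2.png",cv2.resize(a,None,fx=5,fy=5,interpolation=2))
E
```

```text
[0.749 0.007 0.06 ] [[276. 103.]] [[177. 205.]]
[0.743 0.007 0.012] [[277. 112.]] [[181. 221.]]
[ 0.672 -0.13   0.053] [[338. 136.]] [[212. 184.]]
[ 0.673 -0.126  0.03 ] [[335. 138.]] [[212. 192.]]
0.0 [ 0.757 -0.091  0.   ] [0.777 0.01  0.   ] [ 0.682 -0.238  0.   ] [ 0.69  -0.136  0.   ]
0.02 [ 0.749 -0.055  0.02 ] [0.77  0.009 0.02 ] [ 0.676 -0.196  0.02 ] [ 0.685 -0.134  0.02 ]
0.03 [ 0.745 -0.037  0.03 ] [0.767 0.009 0.03 ] [ 0.674 -0.176  0.03 ] [ 0.682 -0.133  0.03 ]
0.04 [ 0.74  -0.019  0.04 ] [0.763 0.009 0.04 ] [ 0.671 -0.155  0.04 ] [ 0.679 -0.132  0.04 ]
0.05 [ 0.736 -0.001  0.05 ] [0.76  0.008 0.05 ] [ 0.668 -0.134  0.05 ] [ 0.677 -0.13   0.05 ]
[(np.float64(0.704365669555439), np.float64(-0.061989730213957046)), (np.float64(0.7082322036663409), np.float64(-0.07121198123901767)), (np.float64(0.671500129612773), np.float64(0.016399403499058475))]
```

View pics/ph.png

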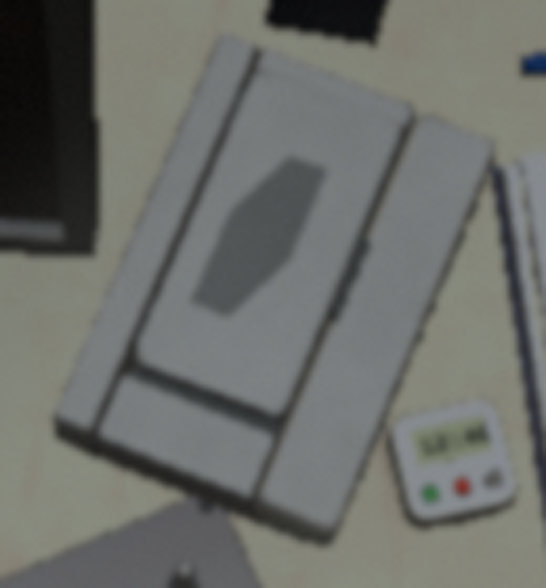

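View pics/ph2.png

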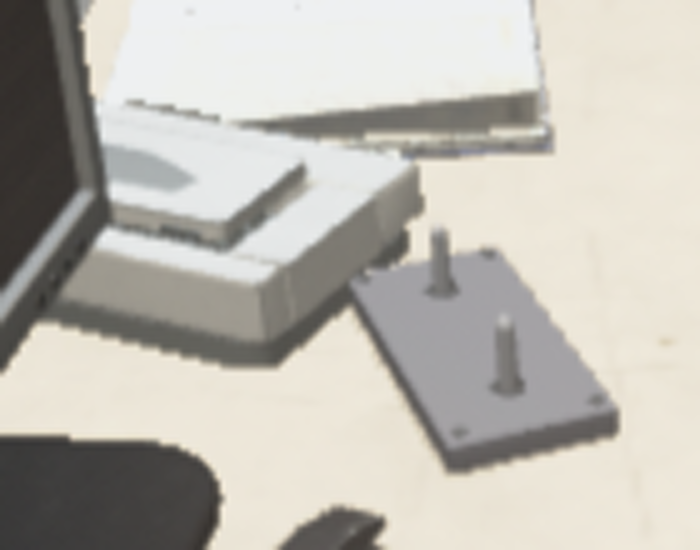

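The plate has tilted about 12° with its -y end up. A corner of it is probably caught on the white device beside the stand. I raise it a little, shift away from the device and look again.

Emit:
{"op": "send_rows", "data": {
  "rows": [0,0,8,0,0,0,0,0,0,8,0,0,0,0,0,0,4,0,0,0,0,-2,1,0,0,0,0,0,-2,1,0,0,0,0,0,0,0,0,0,0,0,0,0,0,0,0,0,0,0,0,0,0,0,0,0,0]
}}

```text
time: 9.0
tool_pos: [0.6264, 0.0002, 0.0764]
ee_rot: [-3.142, 0.0, 0.4]
wrist_force: [-0.0, 0.9, -2.1]
width: 0.014
```

```bash
python3 - <<'E'
from bench import *
from h import *
q=snapshot("side");s=snapshot("top")
crop(q,160,130,290,250,6,"pics/s4.png");crop(s,210,80,350,200,5,"pics/t4.png")
E
```

```text
(no output)
```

View pics/s4.png

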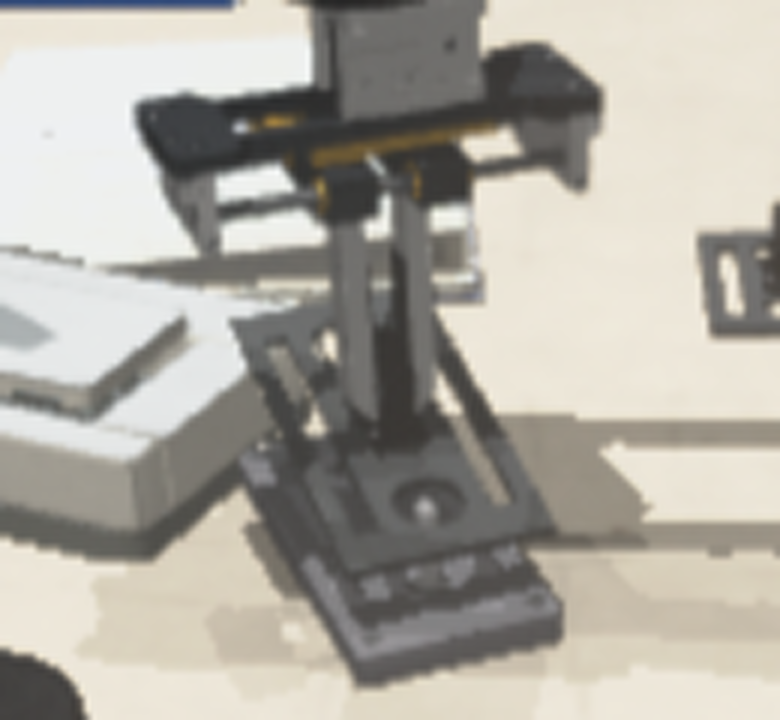

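View pics/t4.png

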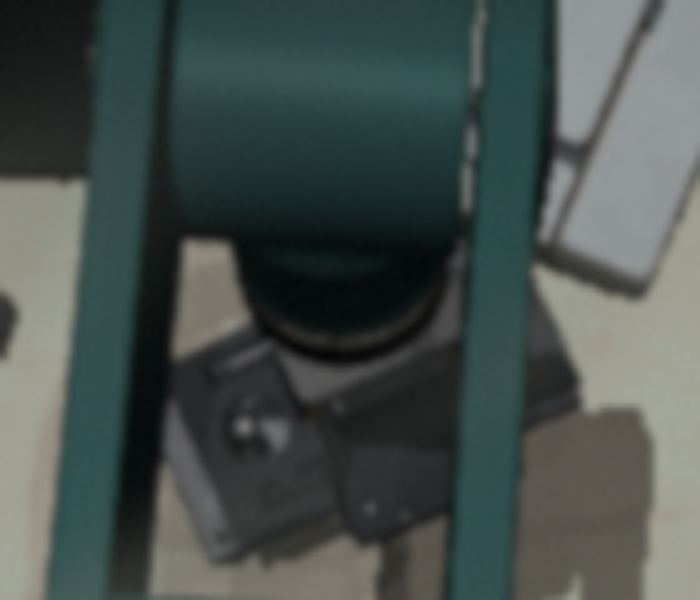

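```bash
python3 - <<'E'
from fit3 import *
s=snapshot("top");q=snapshot("side")
O=[(q,C(553,529),(-.045,.085,.006)),(q,C(348,568),(.045,.085,.006)),(q,C(232,319),(.045,-.085,.006)),(q,C(428,500),(0,.055,.003)),(s,B(254,424),(0,.055,.003))]
fit(O,[.6264,-.0,.0617,.4,-.2])
for z in(.04,.05,.06): print(z,ray(s,273,111,z),ray(s,338.5,138.5,z),ray(q,130+260/5,150+283/5,z),ray(q,130+415/5,150+170/5,z))
E
```

```text
[ 0.6286 -0.0048  0.0641  0.3839 -0.2246] [ 21.99715698 -12.86734202] [[0.2, -0.8], [-0.8, 0.2], [-0.1, -0.2], [-0.2, 0.7], [0.1, 0.9]]
[[1.5, 0.0], [0.7, 1.4], [0.2, 2.2], [0.9, 2.0], [-2.0, 2.4]]
0.04 [0.73710135 0.01593241 0.04      ] [ 0.66897816 -0.1323313   0.04      ] [ 0.7418526  -0.01957523  0.04      ] [ 0.67378854 -0.15507471  0.04      ]
0.05 [0.73387099 0.0156001  0.05      ] [ 0.66647075 -0.13109018  0.05      ] [ 0.73771637 -0.00151029  0.05      ] [ 0.6709789  -0.13436885  0.05      ]
0.06 [0.73064063 0.01526778 0.06      ] [ 0.66396334 -0.12984905  0.06      ] [0.73358014 0.01655466 0.06      ] [ 0.66816926 -0.11366299  0.06      ]
```

Emit:
{"op": "send_rows", "data": {
  "rows": [0,0,10,0,0,0,0,-2,3,5,3,1.3,0,0,-2,3,0,3,1.3,0,0,0,0,0,3,1.3,0,0,0,0,0,2.5,1,0,0,0,0,0,0,0,0,0,0,0,0,0,0,0,0,0,0,0,0,0,0,0]
}}

```text
time: 10.2
tool_pos: [0.6225, 0.0066, 0.0919]
ee_rot: [-2.924, 0.0, 0.401]
wrist_force: [0.3, -0.5, -2.8]
width: 0.0139
```

```bash
python3 - <<'E'
from bench import *
from h import *
q=snapshot("side");s=snapshot("top")
crop(q,160,130,290,250,6,"pics/s5.png");crop(s,210,80,350,200,5,"pics/t5.png")
E
```

```text
(no output)
```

View pics/s5.png

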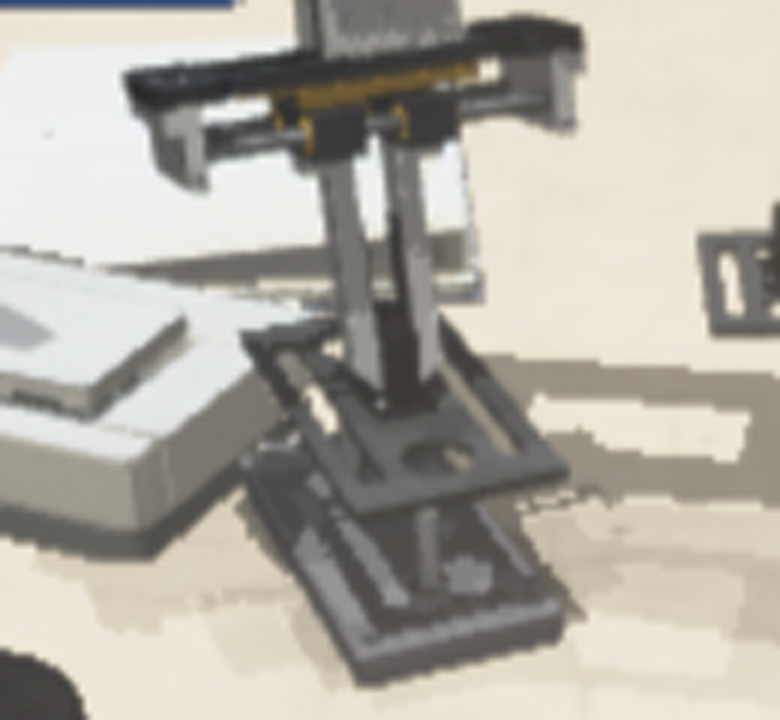

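View pics/t5.png

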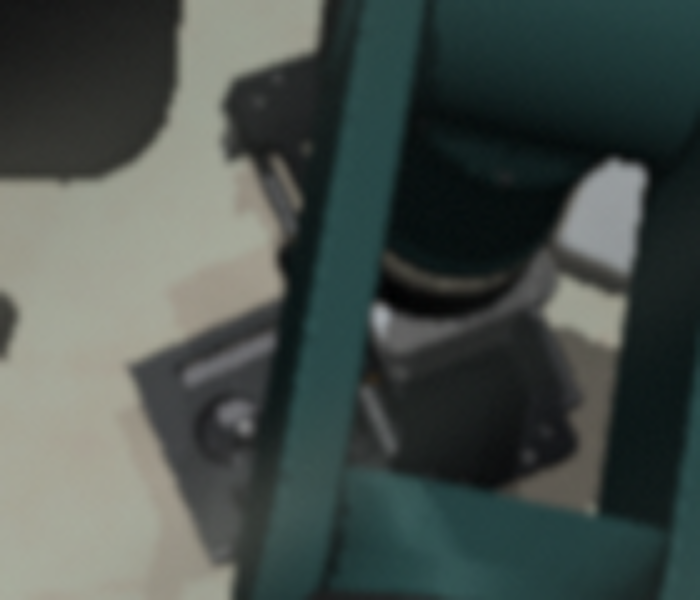

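```bash
python3 - <<'E'
from fit3 import *
s=snapshot("top");q=snapshot("side")
O=[(q,C(568,465),(-.045,.085,.006)),(q,C(362,508),(.045,.085,.006)),(q,C(240,337),(.045,-.085,.006)),(q,C(440,457),(0,.055,.003)),(s,B(132,370),(.045,.085,.006)),(s,B(235,428),(0,.055,.003))]
fit(O,[.6237,.002,.0771,.4,0])
E
```

```text
[0.623  0.0013 0.0763 0.4059 0.0057] [23.25711122  0.32491954] [[0.3, -0.4], [-0.8, 0.1], [-0.3, -0.1], [-0.0, 0.3], [-0.2, -0.4], [0.3, 1.2]]
[[-0.1, -0.3], [-1.4, 0.2], [-0.5, -0.5], [-0.5, 0.3], [-0.5, -1.0], [-0.2, 0.7]]
```

Emit:
{"op": "send_rows", "data": {
  "rows": [0,0.5,-6,0,0,0,0,0,0,-6,0,0,0,0,0,0,-6,0,0,0,0,0,0,-6,0,0,0,0,0,0,-6,0,0,0,0,0,0,-6,0,0,0,0,0,0,0,0,0,0,0,0,0,0,0,0,0,0]
}}

```text
time: 11.4
tool_pos: [0.6226, 0.0067, 0.0557]
ee_rot: [-2.924, 0.0, 0.4]
wrist_force: [-0.7, -0.3, -0.9]
width: 0.0141
```

```bash
python3 - <<'E'
from bench import *
from h import *
q=snapshot("side");s=snapshot("top")
crop(q,160,130,290,250,6,"pics/s6.png");crop(s,210,80,350,200,5,"pics/t6.png");print(get_obs()["wrist_torque"])
E
```

```text
[-0.20579835 -0.03480048  0.06200525]
```

View pics/s6.png

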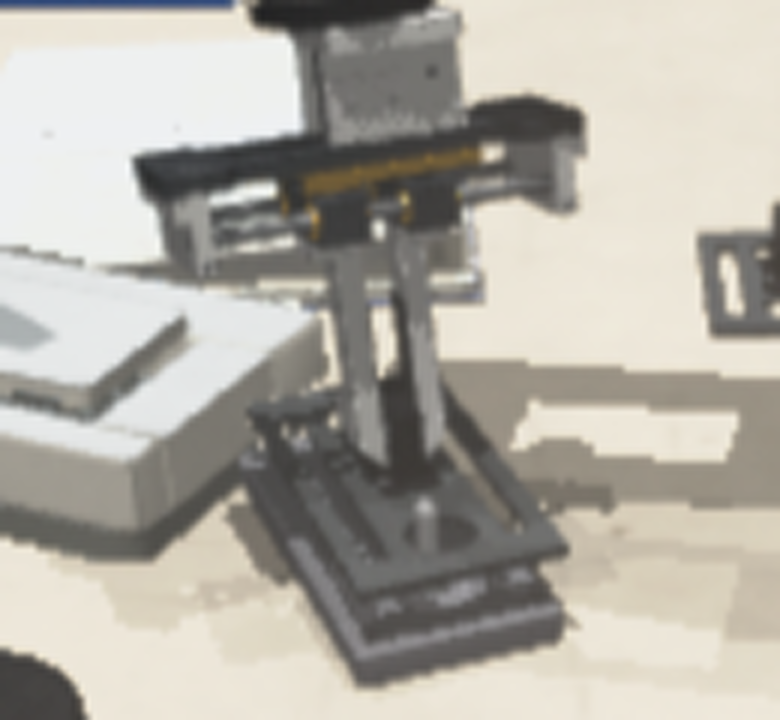

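View pics/t6.png

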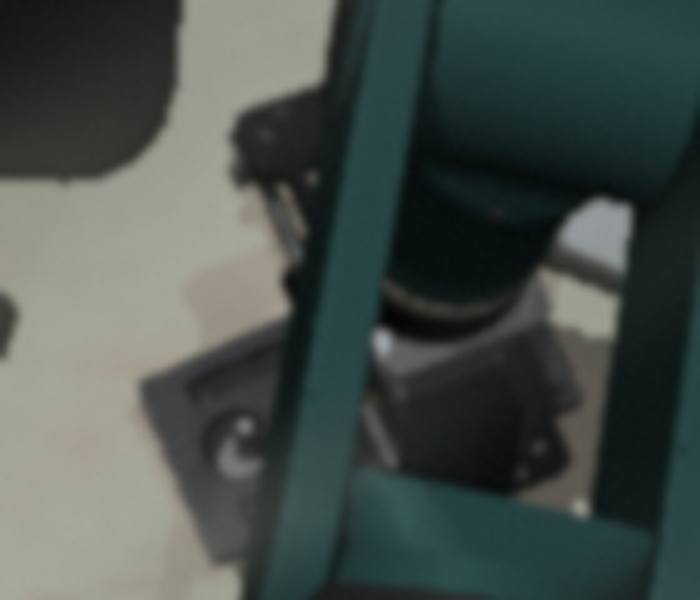

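```bash
python3 - <<'E'
from fit3 import *
s=snapshot("top");q=snapshot("side")
O=[(q,C(568,543),(-.045,.085,.006)),(q,C(362,584),(.045,.085,.006)),(q,C(248,406),(.045,-.085,.006)),(q,C(440,532),(0,.055,.003)),(s,B(142,386),(.045,.085,.006)),(s,B(238,444),(0,.055,.003))]
fit(O,[.6237,.002,.041,.4,0])
print(((proj(q,[[.63-.387*.055,-.001+.922*.055,.058],[.63+.387*.055,-.001-.922*.055,.058],[.63+.387*.055,-.001-.922*.055,.047]])-[160,130])*6).round())
E
```

```text
[0.6228 0.0018 0.0411 0.3923 0.0041] [22.47666864  0.23636902] [[0.3, -0.6], [-0.4, 0.4], [-0.2, -0.1], [0.4, 0.4], [-0.4, -0.7], [0.5, 0.6]]
[[0.2, -0.5], [-0.5, 0.6], [-0.7, -0.0], [0.2, 0.5], [-0.5, -0.7], [0.5, 0.4]]
[[422. 500.]
 [342. 388.]
 [343. 409.]]
```

The plate is level with both posts through its holes, and it clears the device. I continue down.

Emit:
{"op": "send_rows", "data": {
  "rows": [0,0,-5,0,0,0,0,0,0,-5,0,0,0,0,0,0,-5,0,0,0,0,0,0,-4,0,0,0,0,0,0,-2,0,0,0,0,0,0,-1,0,0,0,0,0,0,0,0,0,0,0,0,0,0,0,0,0,0]
}}

```text
time: 12.6
tool_pos: [0.6225, 0.0067, 0.0339]
ee_rot: [-2.923, 0.0, 0.4]
wrist_force: [-1.2, -0.3, -0.4]
width: 0.0137
```

Emit:
{"op": "send_rows", "data": {
  "rows": [0,0,-0.5,0,0,0,0,0,0,-0.5,0,0,0,0,0,0,-0.5,0,0,0,0,0,0,0,0,0,0,0,0,0,0,0,0,0,0,0,0,0,0,0,0,0,0,0,0,0,0,0,0,0,0,0,0,0,0,0]
}}

```text
time: 13.6
tool_pos: [0.6229, 0.0064, 0.0322]
ee_rot: [-2.924, -0.0, 0.4]
wrist_force: [0.6, -3.2, 4.3]
width: 0.0138
```

```bash
python3 - <<'E'
from bench import *
from h import *
q=snapshot("side");s=snapshot("top")
crop(q,160,130,290,250,6,"pics/s7.png");print(get_obs()["wrist_torque"])
E
```

```text
[-0.21379031  0.20411901  0.15811777]
```

View pics/s7.png

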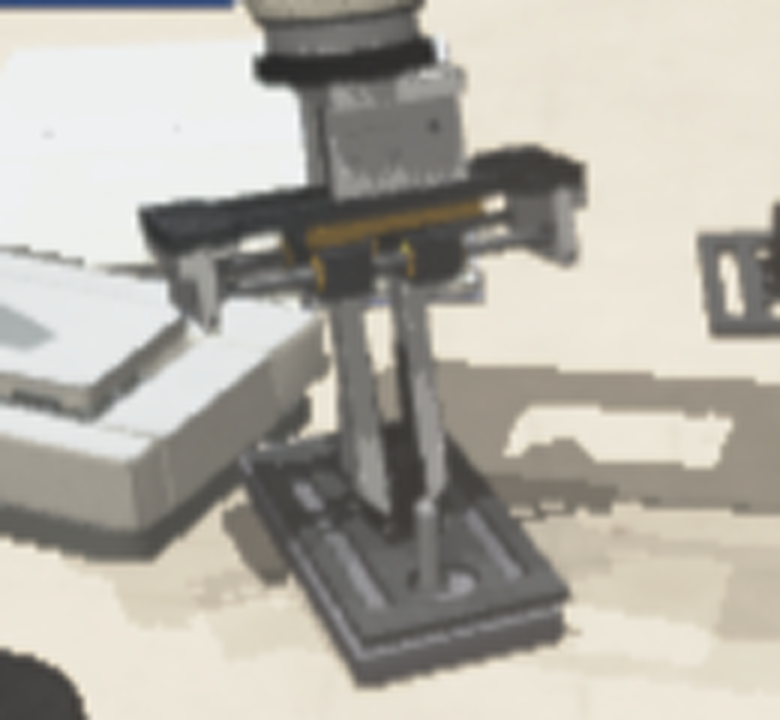

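The plate is seated flat and the wrist shows 4 N of upward contact force. I release and retreat.

Emit:
{"op": "send_rows", "data": {
  "rows": [0,0,0,0,0,0,0.3,0,0,0,0,0,0,0.4,0,0,0,0,0,0,0.4,0,0,0,0,0,0,0.4,0,0,0,0,0,0,0.4,0,0,5,0,0,0,0.4,0,0,10,0,0,0,0.4,0,0,20,0,0,0,0.4]
}}

```text
time: 14.7
tool_pos: [0.622, 0.0067, 0.0675]
ee_rot: [-2.923, 0.002, 0.4]
wrist_force: [0.8, 0.5, 0.4]
width: 0.0375
```

Emit:
{"op": "send_rows", "data": {
  "rows": [0,0,30,0,0,0,0.4,0,0,40,0,0,0,0.4,-20,0,40,0,0,0,0.4,-40,0,30,0,0,0,0.4,-40,0,0,0,0,0,0.4,-40,0,0,0,0,0,0.4,-40,0,0,0,0,0,0.4,0,0,0,0,0,0,0.4]
}}

```text
time: 15.7
tool_pos: [0.441, 0.0068, 0.2091]
ee_rot: [-2.925, -0.002, 0.399]
wrist_force: [0.2, -0.1, -0.9]
width: 0.0376
```

```bash
python3 - <<'E'
from bench import *
from h import *
q=snapshot("side");s=snapshot("top")
crop(q,160,130,290,250,6,"pics/s8.png");crop(s,210,80,350,200,5,"pics/t8.png");print(get_obs())
E
```

```text
{'time': 15.8, 'joint_positions': array([-0.25212456, -0.07815924,  1.54667447,  0.17745278,  1.80014958,
       -0.62245493]), 'qvel': array([ 0.00464541,  0.03519086, -0.01690242, -0.00021165, -0.00396341,
       -0.00085938]), 'joint_torque': array([-1.64752960e-02, -2.69911230e+01, -2.92936742e+01,  7.32064079e-01,
        6.28826302e-01,  2.29829711e-03]), 'tool_pos': array([0.44307071, 0.00655219, 0.20861262]), 'ee_rot': array([-2.92542890e+00, -2.30384970e-03,  3.99504814e-01]), 'wrist_force': array([ 0.22789536, -0.15710686, -0.03738413]), 'wrist_torque': array([-0.12666816, -0.02893247,  0.0289536 ]), 'width': 0.037336719894022645}
```

View pics/s8.png

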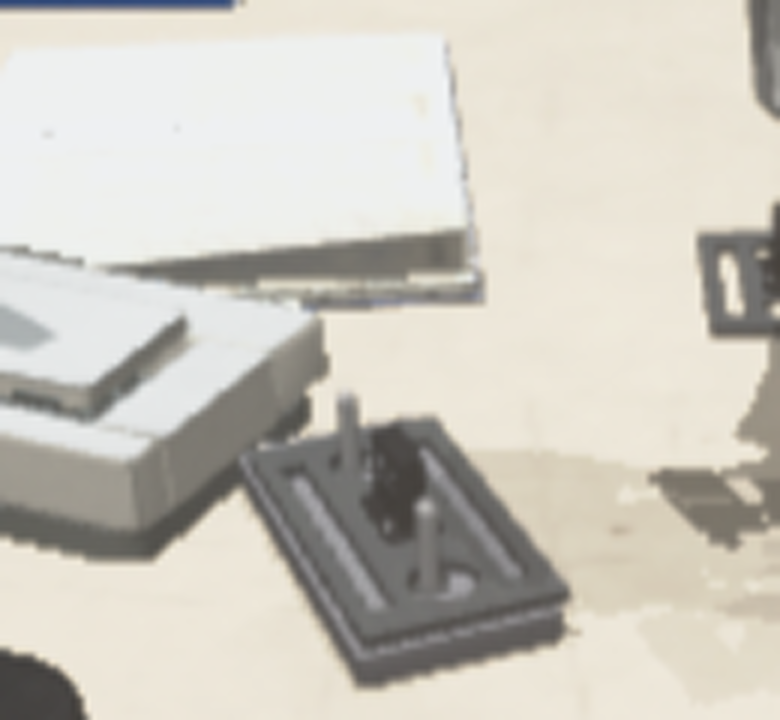

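View pics/t8.png

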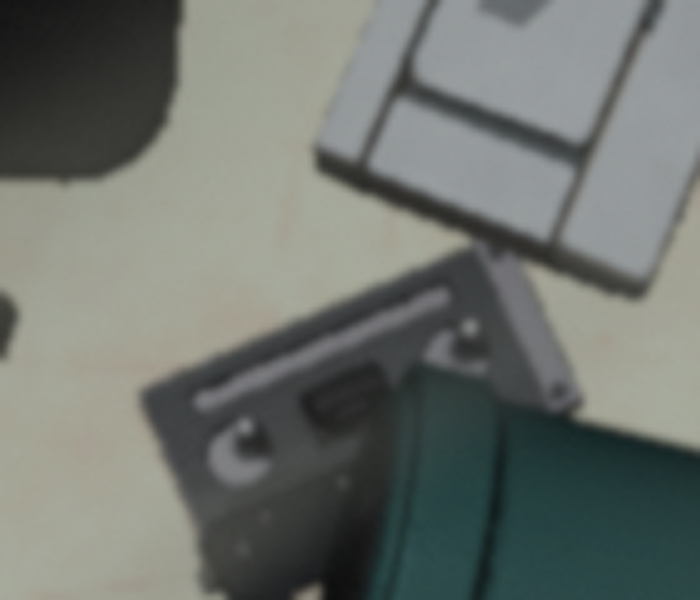

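```bash
python3 - <<'E'
from fit3 import *
s=snapshot("top");q=snapshot("side")
O=[(q,C(570,592),(-.045,.085,.006)),(q,C(366,640),(.045,.085,.006)),(q,C(242,458),(.045,-.085,.006)),(q,C(436,418),(-.045,-.085,.006)),(s,B(142,396),(.045,.085,.006)),(s,B(473,246),(.045,-.085,.006))]
fit(O,[.6237,.002,.018,.4,0])
close_job()
E
```

```text
[0.6235 0.0041 0.0164 0.4101 0.007 ] [23.49522646  0.40168595] [[0.3, -0.1], [-0.1, 0.2], [0.8, -0.1], [-0.7, 0.1], [-0.2, -0.1], [0.1, -0.1]]
[[-0.0, -0.7], [-0.5, -0.7], [1.0, -1.3], [-0.4, -0.9], [0.7, -0.7], [1.4, -0.2]]
the job is handed in; nothing more can be done
```

The long template hangs on the stand, flat on its base with a post through each hole. I handed the job in at about 16 s, and `close_job()` gives no verdict.

- **What went wrong on the way:** on the first descent one corner caught, most likely on the white device beside the stand, and the plate tilted about 12° in the grip. I lifted it, levelled it by tilting the tool, shifted about 7 mm away from the device and lowered it until the wrist showed about 4 N of contact. Only then did I release.
- **Last camera fit:**

| Check | Measured | Limit |
|---|---|---|
| Tilt | 0.4° | 3° |
| Underside above the worktop | 16.4 mm (nominal 18 mm) | 14–22 mm |
| Offset from the stand centre | about 8 mm | 14 mm |
| Yaw from the stand | about 1° | 14° |

- **What fits less well:** the offset is deliberate, to clear the device. The measured underside is 1.6 mm below nominal, which is within the 2 mm calibration error.
- **Not measured:** I did not measure the short template again. The arm never worked near it, and the part of it visible in the side pictures looks unmoved. The arm had withdrawn clear, with the gripper empty.

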